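# Pin the blender's drive collar

## Task

Lock the blender's drive collar: put the steel pin with the flat grip tab through the hole in the aluminium collar, turn the collar counterclockwise (seen from above) until that hole meets the hidden hole in the drive ring beneath, and push the pin fully home so that its stop sits flat on the collar, then let go. The hidden hole can only be found by feel, so press gently, never with more than 30 N; leave the round-knobbed pin, the bowl and the loose coupling piece where they are.

Things in the scene. Friction and masses are not known exactly. Their poses are not given: they have to be found in the camera images.
- pin: loose steel pin to use, 0.1 kg, upright, origin at its lower tip's centre, z up. Round shank 10 mm dia, 30 mm long, chamfered tip; then a round stop 20 mm dia, 5 mm thick; then a flat grip tab 35 to 63 mm above the tip, 22 mm wide along the pin's x, 12 mm thick along its y (grip across y). Starts in either hole of the wooden stand, stop on the stand's top
- knob_pin: another steel pin in the other hole of the stand, same shank and stop but with a round ball knob (24 mm) on top; not to be used. Origin at its tip.
- stand: light wooden block with two holes that holds the pins, 60 x 130 x 36 mm (x, y, z), fixed to the counter; holes 70 mm apart along its y, 12 mm diameter. Origin at the centre of its underside.
- housing: grey bearing housing fixed to the counter: flange 130 x 130 x 8 mm, round cup 120 mm dia, 36 mm high. Origin: centre of the underside, on the collar's vertical axis. In the cup, covered by the collar, lies a steel drive ring that does not turn, flat top 30 mm above the origin, with one chamfered hole, 11.5 mm dia, 22 mm deep, 36 mm from the axis, at an angle that is hidden and not measured
- collar_hole (a point): centre of the upper mouth of the hole (11.5 mm dia, chamfered, through the 12 mm thick collar), 36 mm from the axis, 42.5 mm above the housing's underside. The collar is a flat aluminium disc, 104 mm dia, with a 3 mm high hub. Until lined up, a pin in it rests on the ring with its stop 17.5 mm above the collar; lined up, the stop meets the collar, tip 30 mm below this point
- collar (a joint): collar angle in rad, growing counterclockwise from above, -0.1 to 2.2. Starts at 0 to 0.35; the hidden hole lies at a collar angle between 0.75 and 1.75. The collar is loose, turns with about 0.05 N m of friction (1.5 N at its hole) and stays where left; a pin held in its hole can serve as the crank and need not itself be turned
- bowl: small white ceramic bowl with steel screws, 110 mm diameter, 42 mm high, bystander
- coupling: loose aluminium coupling piece with three teeth, 48 mm diameter, 32 mm high, bystander
Not all that is in view belongs to the job. Leave any green or red look-alike of the pin alone.

How it is judged:
By the outcome, as a careful person would: the job done as asked, in the order asked, and still so for the second after the job is handed in, with the robot touching nothing.
It also fails if it takes over 72 s, if anything falls off the work surface, if the arm or the gripper's body presses on something with over 40 N, if the wrist force passes 120 N, or if a joint passes its speed limit or range.

## Robot

A 7-joint arm with a two-finger parallel gripper is mounted at the origin on the work surface. World frame = base frame: x ahead of the robot, y to its left, z up, the work surface at z = 0. Lengths are in m, angles in rad, forces in N, time in s.
With the tool pointing down it reaches from about 0.4 to 0.85 m from the base axis. Payload 10.4 kg.
Tool frame: the origin (TCP) lies at the centre of the arm's flange, where the gripper is bolted on; the fingertips stand 182 mm ahead of it and the grasp point (between the pads) lies r.grasp_offset ahead of it (r.grasp_offset is the distance from the TCP to the grasp point, in m); z points along the fingers, y is the line along which they close (so a half turn about z gives the same grasp; the last joint's range is limited). The gripper opens to 87 mm and grips with 3 to 60 N. Pads are 19 mm wide; open, the fingers measure 117 mm over their backs; the gripper's body (75 mm by 190 mm) begins 51 mm behind the grasp point.
Start: joints at [-1.303, 0.332, -0.065, 1.46, 0.022, 1.35, -0.088], TCP at [0.179, 0.599, 0.405] pointing down, gripper open.
Joint ranges: [-2.6, 2.6], [-0.5, 2.12], [-1.47, 1.34], [0.16, 2.42], [-1.27, 4.41], [0.06, 2.06], [-2.6, 2.6]. Speed limits (rad/s): [2.22, 2.22, 2.79, 2.79, 3.14, 3.14, 3.14].

## Interface

Orientations are given as a unit quaternion [x, y, z, w].
In Python, from bench import status, vision, job, spotter, r gives the robot as it stands. The module is installed in compiled form; this text tells all that it offers.
- The arm moves only by the tool play_rows, never from a script. Its argument "series" is a list of rows, each a list of 6 numbers: the shift along the tool's x, y, z each as a share of 150 mm, from -1 to 1, then the turn, a rotation vector about the tool's x, y, z each as a share of 30 degrees, from -1 to 1. In form: [[x, y, z, ax, ay, az], ...]. A call has 1 to 5 rows; each row is the pose to reach, as a shift and turn from the pose commanded when the call began, along the tool's axes at that moment; what a row does not reach only later rows make up. A row lasts 1/10 s, in which the tool goes at most 50 mm and 8.59 degrees, less where a joint would pass 70% of its speed; a pose out of reach is approached as far as the arm can. A call with a number of a shift or a turn outside -1 to 1 is refused whole. A call with a gripper value outside its range is refused whole. "fingers" is the opening, from -1 (shut) to 1 (fully open), set as the call begins (left out, the last holds). The fingers move at their own pace and stop on an object; "squeeze" is the grip in N (left out, the last holds). Time passes only in rows, so rows that repeat a pose let the fingers close. It gives the time, the measured TCP pose, the force, the opening and the grip force at its end, in the units of the state.
- status.read_state(): the state, without advancing time (a new reading comes with each control period).
- vision.camera(name): name is "scene" or "top"; returns the picture (420x560x3 uint8, blue, green, red); there is no depth.
- vision.calibration(name): a dict with "fx", "fy", "cx", "cy" (pixels), "D" ([k1, k2, p1, p2, k3] as OpenCV has them; the pictures are not rectified), "rvec" (rotation vector, rad) and "tvec" (3), from world to camera coordinates, as OpenCV has them. Camera axes: x right, y down, z forward; pixel columns grow to the right and rows downward; lengths in m; the calibration is good to about 2 mm. A picture is of the moment at which its call begins. calibration takes no time and is no camera call.
- job.close_job(): hands the job in; it is judged then, once.
Trained networks look in the newest picture that a camera, given by its name, has taken for a name from the list of things; names that differ only in an ending like _2 or _b are one class to them, and where a whole thing is asked for, a point or a joint stands for the part that bears it (a point fixed in the world has none). Each returns a list of dicts, best first, with "conf" (0 to 1); they miss things now and then, are a little off and sometimes report something else, mostly with a low value. They report only what shows in the picture. A call takes as long as a camera call. They do not tell look-alikes from the thing itself.
- spotter.boxes_of(camera, name): "point" ([x, y, z] in m, in world coordinates, good to about 4 mm: the middle of the surface that is visible of it).
- spotter.regions_of(camera, name): "pixels" (420x560 bool, what is visible of it).
The state is a dict: "time": time; "joint_positions": joint angles; "joint_vel": joint speeds; "joint_torque": joint torques, N m; "ee_pos": TCP position; "eef_rot": TCP orientation; "ft_force": force on the tool from outside, world axes, zero at the start; "torque": the same for the moment, N m; "width": finger opening in m; "grip_force": force on a finger pad.
Only numpy, scipy, OpenCV 4.12 (cv2) and the standard library are available. Lean on these libraries where they do the work, as an engineer would, in place of code of your own. Each camera call takes 0.05 s, during which the arm holds its last target. There are 200 camera calls.

## Working session

There is one attempt and no reset: what is moved stays moved. The work goes in short steps, Python scripts to look and compute and a tool call to move; the robot and the scene stay as the last step left them, time stands still between calls to the robot, and variables do not carry over. Pictures are saved under pics/ and viewed, at most 10 in all, crops included, and the job is handed in when it is done.

Besides the shell and the picture viewer there is one more tool, called after "Emit:" by a JSON object that holds its "op" and its "data", one argument or row to a line. play_rows: Moves the arm, as the interface text tells. Shift numbers are shares of 150 mm and turn numbers shares of 30 degrees, none past 1 either way. Its arguments: {"type":"object","properties":{"series":{"type":"array","items":{"type":"array","items":{"type":"number"}}},"fingers":{"type":"number"},"squeeze":{"type":"number"}},"required":["series"]}

```bash
mkdir -p pics
cat > h.py <<'E'
import numpy as np, cv2
from bench import status, vision, job, spotter, r
from scipy.spatial.transform import Rotation as R
def cal(n):
    c=vision.calibration(n); K=np.array([[c['fx'],0,c['cx']],[0,c['fy'],c['cy']],[0,0,1.]]); return K,np.array(c['D'],float),np.array(c['rvec'],float).ravel(),np.array(c['tvec'],float).ravel()
def proj(n,P):
    K,D,rv,tv=cal(n); return cv2.projectPoints(np.atleast_2d(np.array(P,float)),rv,tv,K,D)[0][:,0]
def onz(n,px,z):
    K,D,rv,tv=cal(n); u=cv2.undistortPoints(np.array(px,float).reshape(-1,1,2),K,D)[:,0]
    M=R.from_rotvec(rv).as_matrix(); c=-M.T@tv; d=np.c_[u,np.ones(len(u))]@M
    return c+d*((z-c[2])/d[:,2])[:,None]
E
python3 - <<'E'
from h import *
np.set_printoptions(precision=4,suppress=True)
print(status.read_state(), r.grasp_offset)
ims=[]
for n in("scene","top"):
    im=vision.camera(n); cv2.imwrite(f"pics/{n}0.png",im)
    for t in("pin","knob_pin","stand","housing","collar_hole","collar","bowl","coupling"):
        print(n,t,[(np.round(d['point'],3),round(d['conf'],2),proj(n,d['point'])[0].round()) for d in spotter.boxes_of(n,t)])
E
```

```text
{'time': 0.0, 'joint_positions': array([-1.3026,  0.3329, -0.0647,  1.461 ,  0.0216,  1.3499, -0.0885]), 'joint_vel': array([ 0.0006,  0.001 , -0.0002, -0.0001, -0.0028,  0.0002,  0.001 ]), 'joint_torque': array([  0.    , -62.3269,   0.0243, -38.9875,  -0.0614,   0.0401,
         0.0001]), 'ee_pos': array([0.1791, 0.5986, 0.4039]), 'eef_rot': array([ 0.1449,  0.9895, -0.0007, -0.0001]), 'ft_force': array([ 0.1197, -0.9639,  0.1491]), 'torque': array([ 0.0111, -0.0252,  0.0627]), 'grip_force': 0.0, 'width': 0.08738782215117818} 0.1635
scene pin [(array([0.622, 0.287, 0.052]), 0.85, array([354., 292.])), (array([0.534, 0.27 , 0.063]), 0.64, array([371., 244.])), (array([0.491, 0.351, 0.05 ]), 0.63, array([426., 254.]))]
scene knob_pin [(array([0.51 , 0.209, 0.06 ]), 0.62, array([346., 218.]))]
scene stand [(array([0.533, 0.244, 0.038]), 0.81, array([355., 245.])), (array([0.513, 0.211, 0.061]), 0.24, array([346., 220.]))]
scene housing [(array([ 0.612, -0.081,  0.033]), 0.63, array([183., 191.]))]
scene collar_hole [(array([ 0.595, -0.09 ,  0.046]), 0.78, array([185., 179.]))]
scene c
[... 212 characters left out ...]
)]
top pin [(array([0.482, 0.351, 0.061]), 0.7, array([132., 272.])), (array([0.528, 0.266, 0.066]), 0.64, array([178., 247.])), (array([0.613, 0.287, 0.062]), 0.49, array([168., 200.]))]
top knob_pin [(array([0.506, 0.201, 0.062]), 0.48, array([214., 259.]))]
top stand [(array([0.518, 0.237, 0.037]), 0.69, array([197., 252.]))]
top housing [(array([ 0.592, -0.084,  0.044]), 0.68, array([369., 211.]))]
top collar_hole [(array([ 0.594, -0.09 ,  0.034]), 0.61, array([371., 211.]))]
top collar [(array([ 0.591, -0.093,  0.044]), 0.59, array([373., 212.]))]
top bowl [(array([0.747, 0.092, 0.021]), 0.76, array([274., 135.]))]
top coupling [(array([0.432, 0.034, 0.022]), 0.77, array([306., 297.]))]
```

View pics/scene0.png

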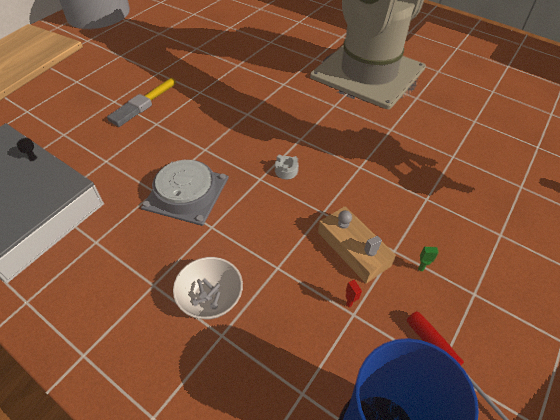

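View pics/top0.png

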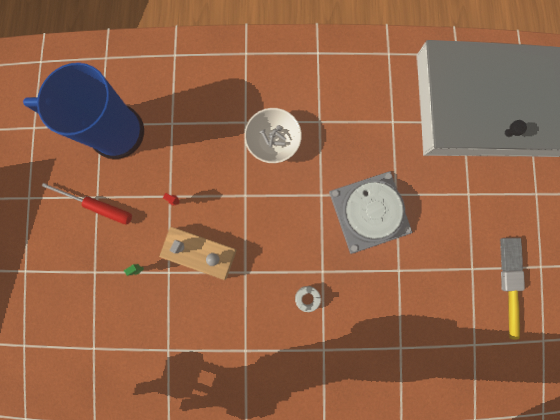

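Run:
```python
from h import *
a=cv2.imread("pics/top0.png");b=cv2.imread("pics/scene0.png")
def c(im,x,y,w=100,h=75): return cv2.resize(im[y:y+h,x:x+w],(400,300),interpolation=cv2.INTER_CUBIC)
cv2.imwrite("pics/crop.png",np.vstack([np.hstack([c(a,150,215),c(a,325,170)]),np.hstack([c(b,305,200),c(b,135,150)])]))
for n in("top","scene"):
    for im in [vision.camera(n)]:
        for t in("pin","collar","stand","knob_pin"):
            for d in spotter.regions_of(n,t):
                m=d['pixels'].astype(np.uint8); ys,xs=np.nonzero(m)
                if len(xs)<5: continue
                print(n,t,round(d['conf'],2),len(xs),xs.mean().round(1),ys.mean().round(1),cv2.minAreaRect(np.c_[xs,ys].astype(np.float32)))
                if t=="collar": print(cv2.fitEllipse(np.c_[xs,ys][cv2.erode(m,np.ones((3,3)))[ys,xs]==0].astype(np.float32)))
```

```text
top pin 0.56 139 171.0 199.2 ((170.65093994140625, 199.47169494628906), (16.62062644958496, 10.439401626586914), 15.945395469665527)
top collar 0.64 2515 373.5 210.0 ((373.0, 210.0), (54.0, 56.0), 90.0)
((373.79473876953125, 210.5314483642578), (53.65250778198242, 56.45941925048828), 80.37963104248047)
top stand 0.63 2123 198.1 253.0 ((197.89999389648438, 252.80001831054688), (71.78369903564453, 34.46882629394531), 18.434947967529297)
top stand 0.63 458 307.1 298.7 ((307.0, 298.5), (25.0, 24.0), 90.0)
top knob_pin 0.65 138 212.5 258.7 ((212.5, 259.0), (12.0, 13.0), 90.0)
scene pin 0.85 254 352.2 293.2 ((353.0, 293.5), (23.0, 14.0), 90.0)
scene pin 0.61 313 427.5 256.4 ((428.6087951660156, 258.58526611328125), (18.023677825927734, 24.082704544067383), 4.398705959320068)
scene pin 0.52 221 372.5 245.2 ((372.4000244140625, 244.70001220703125), (12.969194412231445, 20.57182502746582), 26.56505012512207)
scene collar 0.65 1891 182.7 180.8 ((183.0, 181.0), (42.0, 56.0), 90.0)
((182.6860809326172, 180.74411010742188), (40.950008392333984, 55.93244171142578), 79.75738525390625)
scene stand 0.82 2678 355.3 245.8 ((355.73980712890625, 243.24977111816406), (81.7764663696289, 41.75389862060547), 46.16913986206055)
scene stand 0.55 243 372.4 245.7 ((372.20001220703125, 245.4000244140625), (13.914020538330078, 20.87103271484375), 18.434947967529297)
scene knob_pin 0.52 207 343.9 218.8 ((344.5, 219.0), (18.0, 13.0), 90.0)
scene knob_pin 0.52 3764 185.0 191.1 ((184.70529174804688, 190.76882934570312), (68.35932922363281, 65.5810546875), 22.166345596313477)
scene knob_pin 0.45 1877 183.0 180.9 ((182.5, 181.0), (42.0, 55.0), 90.0)
```

View pics/crop.png

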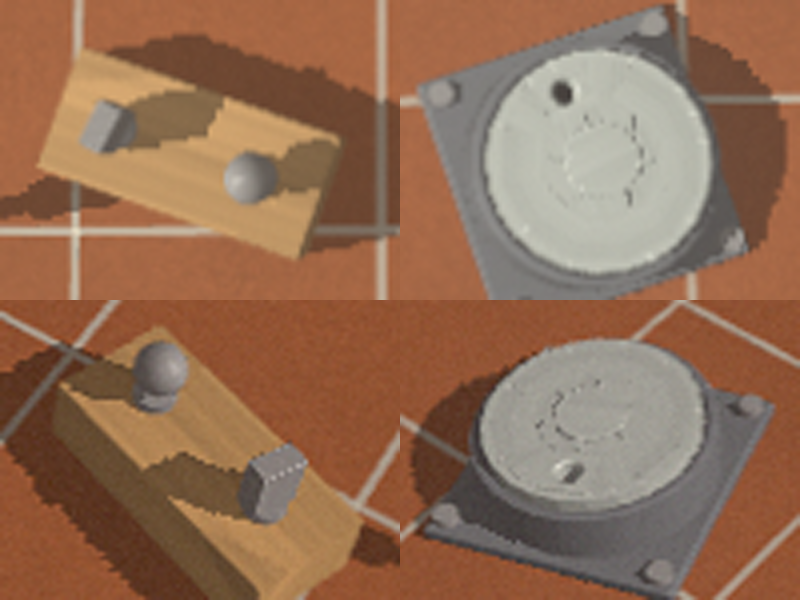

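```bash
cat > fit.py <<'E'
from h import *
from scipy.optimize import minimize
np.set_printoptions(precision=4,suppress=True)
S=4
def mask(n,xyyaw,sh):
    x,y,w=xyyaw; c,s=np.cos(w),np.sin(w)
    m=np.zeros((420*S,560*S),np.uint8)
    box=np.array([(a*.011,b*.006,z) for a in(-1,1) for b in(-1,1) for z in(.041,.069)])
    t=np.linspace(0,2*np.pi,24,endpoint=False)
    st=np.array([(.01*np.cos(q),.01*np.sin(q),z) for q in t for z in(.036,.041)])
    for P in(box,st):
        W=np.c_[c*P[:,0]-s*P[:,1]+x,s*P[:,0]+c*P[:,1]+y,P[:,2]]
        h=cv2.convexHull(((proj(n,W)+sh+.5)*S).astype(np.float32)); cv2.fillConvexPoly(m,np.round(h).astype(np.int32),1)
    return cv2.resize(m.astype(np.float32),(560,420),interpolation=cv2.INTER_AREA)
seg={}
for n,(x0,y0,x1,y1) in dict(top=(166,234,192,258),scene=(360,230,388,258)).items():
    im=cv2.imread(f"pics/{n}0.png"); hsv=cv2.cvtColor(im,cv2.COLOR_BGR2HSV)
    m=np.zeros((420,560),np.uint8); m[y0:y1,x0:x1]=(hsv[y0:y1,x0:x1,1]<75)
    k,l,stt,_=cv2.connectedComponentsWithStats(m); i=1+np.argmax(stt[1:,4]); seg[n]=(l==i).astype(np.float32)
    print(n,stt[i]); 
def cost(p,ns):
    e=0
    for i,n in enumerate(ns):
        m=mask(n,p[:3],0); e+=1-np.minimum(m,seg[n]).sum()/np.maximum(m,seg[n]).sum()
    return e
for ns in(("scene",),("top",),("scene","top")):
    best=min((minimize(cost,[.53,.268,w],args=(ns,),method="Nelder-Mead",options=dict(initial_simplex=np.array([[.53,.268,w],[.536,.268,w],[.53,.274,w],[.53,.268,w+.3]]))) for w in np.arange(0,3.1,.4)),key=lambda q:q.fun)
    print(ns,best.x,best.fun)
# collar
for n,el in dict(top=(373.8,210.5),scene=(182.7,180.75)).items():
    im=cv2.imread(f"pics/{n}0.png"); g=cv2.cvtColor(im,cv2.COLOR_BGR2GRAY)
    x0,y0,x1,y1=(360,187,372,200) if n=="top" else (171,185,183,197)
    sub=g[y0:y1,x0:x1].astype(float); w=np.clip(np.median(sub)-20-sub,0,None); yy,xx=np.mgrid[y0:y1,x0:x1]
    hp=(np.array([(w*xx).sum(),(w*yy).sum()])/w.sum()); H=onz(n,hp,.0425)[0]
    # rim circle via collar mask
    vision.camera(n); d=[d for d in spotter.regions_of(n,"collar")][0]['pixels'].astype(np.uint8)
    c=max(cv2.findContours(d,0,1)[0],key=cv2.contourArea)[:,0]
    W=onz(n,c,.0425)[:,:2]; (cc,rr)=cv2.minEnclosingCircle((W*1000).astype(np.float32))
    A=np.c_[2*W,np.ones(len(W))]; q=np.linalg.lstsq(A,(W**2).sum(1),rcond=None)[0]
    print(n,"hole px",hp,"hole",H,"centre",q[:2],"r",np.sqrt(q[2]+q[:2]@q[:2]),"dist",np.linalg.norm(H[:2]-q[:2]))
E
python3 fit.py
```

```text
top [170 240  14  13 134]
scene [365 236  17  20 232]
('scene',) [0.5284 0.271  2.7333] 0.09644174575805664Traceback (most recent call last):
  File "fit.py", line 27, in <module>
    best=min((minimize(cost,[.53,.268,w],args=(ns,),method="Nelder-Mead",options=dict(initial_simplex=np.array([[.53,.268,w],[.536,.268,w],[.53,.274,w],[.53,.268,w+.3]]))) for w in np.arange(0,3.1,.4)),key=lambda q:q.fun)
  File "fit.py", line 27, in <genexpr>
    best=min((minimize(cost,[.53,.268,w],args=(ns,),method="Nelder-Mead",options=dict(initial_simplex=np.array([[.53,.268,w],[.536,.268,w],[.53,.274,w],[.53,.268,w+.3]]))) for w in np.arange(0,3.1,.4)),key=lambda q:q.fun)
              ~~~~~~~~^^^^^^^^^^^^^^^^^^^^^^^^^^^^^^^^^^^^^^^^^^^^^^^^^^^^^^^^^^^^^^^^^^^^^^^^^^^^^^^^^^^^^^^^^^^^^^^^^^^^^^^^^^^^^^^^^^^^^^^^^^^^^^^^^^^^^^^^^^^^^^^^^^^^^
    res = _minimize_neldermead(fun, x0, args, callback, bounds=bounds,
                               **options)
    fsim[k] = func(sim[k])
              ~~~~^^^^^^^^
    fx = function(np.copy(x), *(wrapper_args + args))
  File "fit.py", line 24, in cost
    m=mask(n,p[:3],0); e+=1-np.minimum(m,seg[n]).sum()/np.maximum(m,seg[n]).sum()
  File "fit.py", line 13, in mask
    h=cv2.convexHull(((proj(n,W)+sh+.5)*S).astype(np.float32)); cv2.fillConvexPoly(m,np.round(h).astype(np.int32),1)
                       ~~~~^^^^^
  File "h.py", line 7, in proj
    K,D,rv,tv=cal(n); return cv2.projectPoints(np.atleast_2d(np.array(P,float)),rv,tv,K,D)[0][:,0]
              ~~~^^^
  File "h.py", line 5, in cal
    c=vision.calibration(n); K=np.array([[c['fx'],0,c['cx']],[0,c['fy'],c['cy']],[0,0,1.]]); return K,np.array(c['D'],float),np.array(c['rvec'],float).ravel(),np.array(c['tvec'],float).ravel()
ValueError: time passes only in moves, steps and waits
```

```bash
sed -i 's/^def cal/from functools import cache\n@cache\ndef cal/' h.py; python3 fit.py; python3 -c "
from h import *
print(status.read_state()['time'])"
```

```text
top [170 240  14  13 134]
scene [365 236  17  20 232]
('scene',) [0.5284 0.271  2.7333] 0.09644174575805664
('top',) [0.5294 0.2722 2.7489] 0.12319737672805786
('scene', 'top') [0.5294 0.2713 2.7363] 0.2571849226951599
top hole px [365.1741 192.9088] hole [ 0.6272 -0.0791  0.0425] centre [ 0.5949 -0.0944] r 0.05193329878512104 dist 0.03577571877838596
scene hole px [177.9639 193.1513] hole [ 0.6267 -0.0779  0.0425] centre [ 0.5966 -0.094 ] r 0.05472722943553476 dist 0.03415472915755501
1.6
```

The grey flat-tab pin, at top (177,246) and scene (372,245), is the one meant. Red at top (171,199) and green at top (131,270) are look-alikes, and the ball knob is at top (213,260). The crop confirms the grey flat tab in the stand. The collar hole is at top (365,193). Both cameras agree to within about 2 mm, and the hole radius of 36 mm and collar radius of 52 mm both check out.

Emit:
{"op": "play_rows", "data": {
  "series": [
    [-0.2, -0.1, 0, 0, 0, 0],
    [-0.45, -0.22, 0, 0, 0, 0],
    [-0.7, -0.35, 0, 0, 0, 0],
    [-0.953, -0.473, 0, 0, 0, 0]
  ],
  "fingers": 0.15,
  "squeeze": 25
}}

```text
time: 2.0
ee_pos: [0.2968, 0.4885, 0.4049]
eef_rot: [0.145, 0.989, 0.0, 0.0]
ft_force: [0.2, 0.2, 0.1]
width: 0.0628
grip_force: 0.0
```

Emit:
{"op": "play_rows", "data": {
  "series": [
    [-0.24, -0.12, 0, 0, 0, 0],
    [-0.48, -0.24, 0, 0, 0, 0],
    [-0.72, -0.36, 0, 0, 0, 0],
    [-0.953, -0.473, 0, 0, 0, 0]
  ]
}}

```text
time: 2.4
ee_pos: [0.4135, 0.3794, 0.405]
eef_rot: [0.145, 0.989, 0.0, 0.0]
ft_force: [-0.1, -0.8, 0.4]
width: 0.0503
grip_force: 0.0
```

Emit:
{"op": "play_rows", "data": {
  "series": [
    [-0.24, -0.12, 0, 0, 0, 0.1],
    [-0.48, -0.24, 0, 0, 0, 0.218],
    [-0.72, -0.36, 0, 0, 0, 0.218],
    [-0.953, -0.473, 0, 0, 0, 0.218],
    [-0.953, -0.473, 0, 0, 0, 0.218]
  ]
}}

```text
time: 2.9
ee_pos: [0.5325, 0.2666, 0.4048]
eef_rot: [0.205, 0.979, -0.001, 0.001]
ft_force: [0.0, -0.3, 0.1]
width: 0.0499
grip_force: 0.0
```

```bash
cat >> h.py <<'E'
def goto(P,yawx=None,v=True):
    """rows (shares) to bring TCP to P with tool pointing down, tool x at yaw"""
    s=status.read_state(); Q=R.from_quat(s['eef_rot']); d=Q.inv().apply(np.array(P)-s['ee_pos'])
    X=Q.apply([1,0,0]); y=np.arctan2(X[1],X[0]) if yawx is None else yawx
    T=R.from_matrix(np.array([[np.cos(y),np.sin(y),0],[np.sin(y),-np.cos(y),0],[0,0,-1]]).T)
    a=(Q.inv()*T).as_rotvec()
    print('t',s['time'],'pos',s['ee_pos'].round(4),'yaw',round(np.arctan2(X[1],X[0]),4),'shift',(d/.15).round(3),'turn',(a/np.deg2rad(30)).round(3),'F',s['ft_force'].round(2),'w',round(s['width'],4),'g',s['grip_force'])
E
python3 -c "
from h import *
goto([.5292,.2714,.2265],2.737)"
```

```text
t 2.9 pos [0.5325 0.2666 0.4048] yaw 2.7285 shift [0.036 0.022 1.189] turn [-0.002  0.005 -0.016] F [ 0.04 -0.34  0.14] w 0.0499 g 0.0
```

Emit:
{"op": "play_rows", "data": {
  "series": [
    [0.036, 0.022, 0.25, 0, 0, -0.016],
    [0.036, 0.022, 0.5, 0, 0, -0.016],
    [0.036, 0.022, 0.75, 0, 0, -0.016],
    [0.036, 0.022, 0.85, 0, 0, -0.016],
    [0.036, 0.022, 0.85, 0, 0, -0.016]
  ]
}}

```text
time: 3.4
ee_pos: [0.5246, 0.2771, 0.2755]
eef_rot: [0.197, 0.98, -0.001, -0.001]
ft_force: [-0.4, -0.2, 0.0]
width: 0.05
grip_force: 0.0
```

```bash
python3 -c "
from h import *
goto([.5292,.2714,.2265],2.737)
a=vision.camera('scene');b=vision.camera('top')
c=lambda im,x,y:cv2.resize(im[y:y+75,x:x+100],(400,300),interpolation=cv2.INTER_CUBIC)
cv2.imwrite('pics/g.png',np.hstack([c(a,320,190),c(b,130,200)]))"
```

```text
t 3.4 pos [0.5246 0.2771 0.2755] yaw 2.7453 shift [-0.043 -0.022  0.327] turn [-0.006 -0.004  0.016] F [-0.37 -0.2   0.01] w 0.05 g 0.0
```

View pics/g.png

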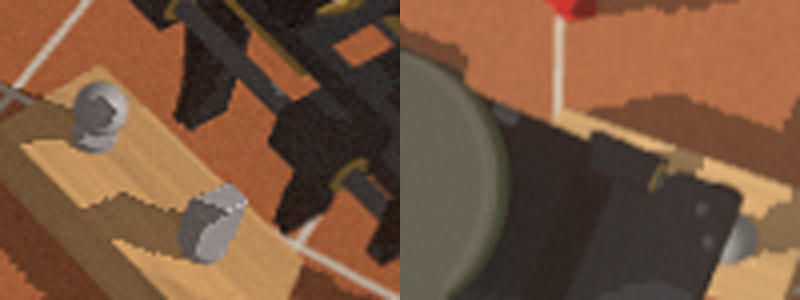

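The view shows the gripper straddling the tab, at scene about (372,245), with both fingertips still above it. The last offset reading was taken before the arm had settled, so I'm correcting it on the way down.

Emit:
{"op": "play_rows", "data": {
  "series": [
    [-0.043, -0.022, 0.0, 0, 0, 0.016],
    [-0.043, -0.022, 0.1, 0, 0, 0.016],
    [-0.043, -0.022, 0.1, 0, 0, 0.016],
    [-0.043, -0.022, 0.1, 0, 0, 0.016]
  ]
}}

```text
time: 3.9
ee_pos: [0.5299, 0.2715, 0.2619]
eef_rot: [0.201, 0.98, -0.0, -0.0]
ft_force: [-1.2, 0.4, 0.3]
width: 0.0499
grip_force: 0.0
```

```bash
python3 -c "
from h import *
goto([.5292,.2714,.2265],2.737)"
```

```text
t 3.9 pos [0.5299 0.2715 0.2619] yaw 2.7366 shift [ 0.004 -0.002  0.236] turn [-0.001 -0.001 -0.001] F [-1.17  0.36  0.35] w 0.0499 g 0.0
```

Emit:
{"op": "play_rows", "data": {
  "series": [
    [0.002, 0, 0.12, 0, 0, 0],
    [0.002, 0, 0.236, 0, 0, 0],
    [0.002, 0, 0.236, 0, 0, 0],
    [0.002, 0, 0.236, 0, 0, 0]
  ]
}}

```text
time: 4.3
ee_pos: [0.5298, 0.2718, 0.2273]
eef_rot: [0.201, 0.98, -0.0, -0.0]
ft_force: [-0.2, 0.1, -0.1]
width: 0.0499
grip_force: 0.0
```

Emit:
{"op": "play_rows", "data": {
  "series": [
    [0, 0, 0, 0, 0, 0],
    [0, 0, 0, 0, 0, 0],
    [0, 0, 0, 0, 0, 0],
    [0, 0, 0, 0, 0, 0],
    [0, 0, 0, 0, 0, 0]
  ],
  "fingers": -0.9,
  "squeeze": 25
}}

```text
time: 4.8
ee_pos: [0.5298, 0.2717, 0.227]
eef_rot: [0.201, 0.98, 0.0, 0.0]
ft_force: [0.6, -0.7, 0.2]
width: 0.0181
grip_force: 0.0
```

Emit:
{"op": "play_rows", "data": {
  "series": [
    [0, 0, 0, 0, 0, 0],
    [0, 0, 0, 0, 0, 0],
    [0, 0, 0, 0, 0, 0]
  ]
}}

```text
time: 5.1
ee_pos: [0.5298, 0.2716, 0.2269]
eef_rot: [0.201, 0.98, 0.0, 0.0]
ft_force: [0.2, 0.1, 1.0]
width: 0.0117
grip_force: 25.0
```

Emit:
{"op": "play_rows", "data": {
  "series": [
    [0, 0, -0.1, 0, 0, 0],
    [0, 0, -0.25, 0, 0, 0],
    [0, 0, -0.45, 0, 0, 0],
    [0, 0, -0.65, 0, 0, 0],
    [0, 0, -0.65, 0, 0, 0]
  ]
}}

```text
time: 5.6
ee_pos: [0.5308, 0.272, 0.3298]
eef_rot: [0.201, 0.98, 0.003, 0.003]
ft_force: [0.6, -0.3, -0.5]
width: 0.012
grip_force: 25.0
```

```bash
python3 -c "
from h import *
goto([.627,-.0785,.325],2.737)"
```

```text
t 5.6 pos [0.5308 0.272  0.3298] yaw 2.7363 shift [-1.51  -1.895  0.026] turn [ 0.012  0.008 -0.001] F [ 0.58 -0.28 -0.53] w 0.012 g 24.999580322764814
```

Emit:
{"op": "play_rows", "data": {
  "series": [
    [-0.1, -0.13, 0, 0, 0, 0],
    [-0.25, -0.31, 0, 0, 0, 0],
    [-0.5, -0.63, 0, 0, 0, 0],
    [-0.75, -0.95, 0, 0, 0, 0]
  ]
}}

```text
time: 6.0
ee_pos: [0.5713, 0.1162, 0.3244]
eef_rot: [0.2, 0.98, 0.0, -0.0]
ft_force: [1.6, -0.5, -1.0]
width: 0.0122
grip_force: 25.0
```

Emit:
{"op": "play_rows", "data": {
  "series": [
    [-0.25, -0.31, 0, 0, 0, 0],
    [-0.45, -0.57, 0, 0, 0, 0],
    [-0.6, -0.75, 0, 0, 0, 0],
    [-0.7, -0.88, 0, 0, 0, 0],
    [-0.75, -0.94, 0, 0, 0, 0]
  ]
}}

```text
time: 6.5
ee_pos: [0.6192, -0.0597, 0.3243]
eef_rot: [0.203, 0.979, -0.001, -0.0]
ft_force: [0.0, -0.6, -0.9]
width: 0.0119
grip_force: 25.0
```

Emit:
{"op": "play_rows", "data": {
  "series": [
    [0, 0, 0, 0, 0, 0],
    [0, 0, 0, 0, 0, 0],
    [0, 0, 0, 0, 0, 0]
  ]
}}

```text
time: 6.8
ee_pos: [0.6192, -0.0541, 0.3242]
eef_rot: [0.2, 0.98, 0.001, -0.0]
ft_force: [0.8, 0.5, -1.5]
width: 0.0119
grip_force: 25.0
```

```bash
python3 -c "
from h import *
goto([.627,-.0785,.325],2.737)
a=vision.camera('scene');b=vision.camera('top');cv2.imwrite('pics/s1.png',a)
c=lambda im,x,y:cv2.resize(im[y:y+75,x:x+100],(400,300),interpolation=cv2.INTER_CUBIC)
cv2.imwrite('pics/k.png',np.hstack([c(a,130,130),c(b,320,160)]))
s=status.read_state();p=s['ee_pos'];tip=p+R.from_quat(s['eef_rot']).apply([0,0,.2209]);print(tip,proj('scene',[tip,tip+[0,0,.03]]))"
```

```text
t 6.8 pos [ 0.6192 -0.0541  0.3242] yaw 2.7395 shift [-0.111 -0.129 -0.005] turn [ 0.002 -0.001  0.005] F [ 0.83  0.51 -1.53] w 0.0119 g 24.999606991186738
[ 0.61922969 -0.05455683  0.10345097] [[184.57780331 173.22244348]
 [181.677942   160.77964984]]
```

View pics/k.png

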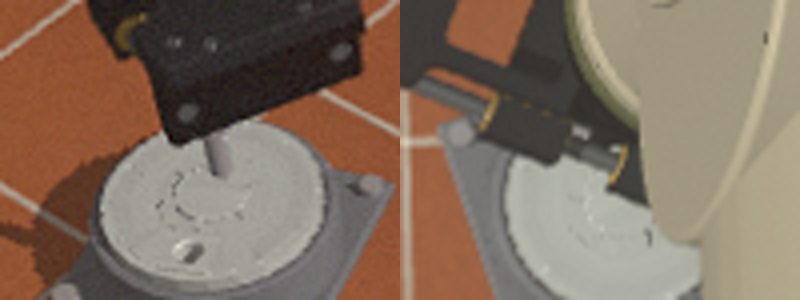

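The view shows the tip at scene (185,173.5), against a prediction of (184.6,173.2), so the grasp is straight. The hole is at scene (177,193). I'm moving over it and going down.

Emit:
{"op": "play_rows", "data": {
  "series": [
    [-0.06, -0.07, 0, 0, 0, 0],
    [-0.111, -0.129, 0.1, 0, 0, 0.005],
    [-0.111, -0.129, 0.25, 0, 0, 0.005],
    [-0.111, -0.129, 0.31, 0, 0, 0.005],
    [-0.111, -0.129, 0.31, 0, 0, 0.005]
  ]
}}

```text
time: 7.4
ee_pos: [0.6264, -0.0813, 0.2756]
eef_rot: [0.203, 0.979, -0.0, -0.002]
ft_force: [0.1, 0.2, -0.7]
width: 0.0118
grip_force: 25.0
```

Emit:
{"op": "play_rows", "data": {
  "series": [
    [0, 0, 0, 0, 0, 0],
    [0, 0, 0, 0, 0, 0]
  ]
}}

```text
time: 7.6
ee_pos: [0.6273, -0.0809, 0.2787]
eef_rot: [0.202, 0.979, 0.0, 0.001]
ft_force: [0.6, 0.6, -0.8]
width: 0.0116
grip_force: 25.0
```

```bash
python3 -c "
from h import *
goto([.627,-.0785,.2645],2.737)
a=vision.camera('scene')
c=lambda im,x,y:cv2.resize(im[y:y+60,x:x+80],(640,480),interpolation=cv2.INTER_CUBIC)
cv2.imwrite('pics/k2.png',c(a,140,150))
s=status.read_state();p=s['ee_pos'];tip=p+R.from_quat(s['eef_rot']).apply([0,0,.2209]);print(tip,proj('scene',[tip,[.627,-.0785,.0425]]))"
```

```text
t 7.6 pos [ 0.6273 -0.0809  0.2787] yaw 2.7341 shift [0.008 0.014 0.095] turn [ 0.001  0.002 -0.006] F [ 0.59  0.59 -0.84] w 0.0116 g 24.99937324784696
[ 0.6276215  -0.08077497  0.05786991] [[175.00097362 187.21433626]
 [177.61617874 193.0844804 ]]
```

View pics/k2.png

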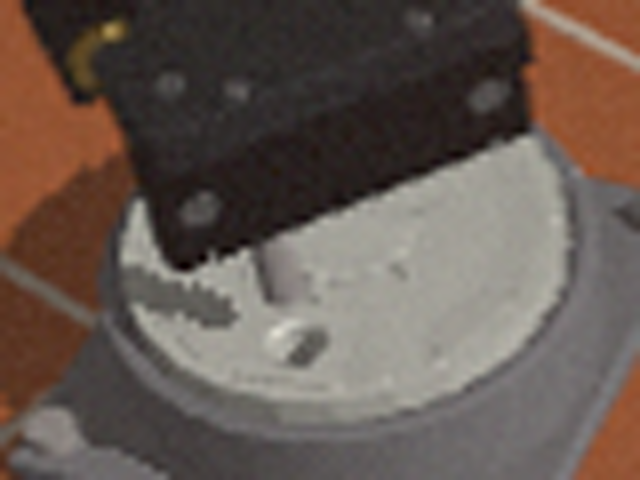

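```bash
python3 -c "
from h import *
print(onz('scene',[[176.4,192.2],[176.9,192.7]],.0425), onz('top',[[365.2,192.9],[365.6,192.8]],.0425))
c=np.array([.5955,-.0943]);
for h in ([.6262,-.0763],[.627,-.0785],[.6255,-.0765]): d=np.array(h)-c; print(np.linalg.norm(d),c+.036*d/np.linalg.norm(d))
goto([.6265,-.077,.2665],2.737)"
```

```text
[[ 0.62673588 -0.08187719  0.0425    ]
 [ 0.62708943 -0.0802513   0.0425    ]] [[ 0.62720952 -0.07917201  0.0425    ]
 [ 0.62739555 -0.07993874  0.0425    ]]
0.03558777880115583 [ 0.6265556 -0.0760915]
0.03524045970188241 [ 0.62767892 -0.07815946]
0.03488323379504823 [ 0.62646043 -0.07593014]
t 7.65 pos [ 0.6273 -0.0808  0.2788] yaw 2.7342 shift [0.015 0.021 0.082] turn [ 0.001  0.003 -0.005] F [ 0.11 -0.09 -0.33] w 0.0121 g 24.999517304822803
```

Emit:
{"op": "play_rows", "data": {
  "series": [
    [0.003, 0.004, 0.04, 0, 0, 0],
    [0.003, 0.004, 0.08, 0, 0, 0],
    [0.003, 0.004, 0.1, 0, 0, 0],
    [0.003, 0.004, 0.11, 0, 0, 0],
    [0.003, 0.004, 0.12, 0, 0, 0]
  ]
}}

```text
time: 8.15
ee_pos: [0.6269, -0.0802, 0.2598]
eef_rot: [0.202, 0.979, -0.0, 0.0]
ft_force: [1.3, -1.0, 0.4]
width: 0.0118
grip_force: 25.0
```

Emit:
{"op": "play_rows", "data": {
  "series": [
    [0, 0, 0, 0, 0, 0],
    [0, 0, 0, 0, 0, 0]
  ]
}}

```text
time: 8.35
ee_pos: [0.6268, -0.0802, 0.2598]
eef_rot: [0.202, 0.979, -0.0, 0.0]
ft_force: [0.8, -0.8, -1.9]
width: 0.012
grip_force: 25.0
```

Emit:
{"op": "play_rows", "data": {
  "series": [
    [0, 0, 0.015, 0, 0, 0],
    [0, 0, 0.03, 0, 0, 0],
    [0, 0, 0.045, 0, 0, 0],
    [0, 0, 0.052, 0, 0, 0],
    [0, 0, 0.052, 0, 0, 0]
  ]
}}

```text
time: 8.85
ee_pos: [0.6268, -0.08, 0.2518]
eef_rot: [0.202, 0.979, 0.0, -0.0]
ft_force: [1.3, -1.1, -3.4]
width: 0.0116
grip_force: 25.0
```

Emit:
{"op": "play_rows", "data": {
  "series": [
    [0, 0, 0.005, 0, 0, 0],
    [0, 0, 0.01, 0, 0, 0],
    [0, 0, 0.01, 0, 0, 0]
  ]
}}

```text
time: 9.15
ee_pos: [0.6268, -0.08, 0.2508]
eef_rot: [0.202, 0.979, 0.0, 0.0]
ft_force: [0.2, 0.1, 2.8]
width: 0.0116
grip_force: 25.0
```

Emit:
{"op": "play_rows", "data": {
  "series": [
    [0, 0, 0.003, 0, 0, 0],
    [0, 0, 0.007, 0, 0, 0],
    [0, 0, 0.007, 0, 0, 0]
  ]
}}

```text
time: 9.45
ee_pos: [0.627, -0.0801, 0.2507]
eef_rot: [0.202, 0.979, 0.0, 0.0]
ft_force: [-3.5, 0.4, 11.0]
width: 0.0116
grip_force: 25.0
```

The pin is in the collar hole and resting on the ring: contact at TCP z 0.2508 puts the tip at 0.0299. I'm working out the crank arc.

```bash
cat > arc.py <<'E'
import numpy as np
c=np.array([.5948,-.0945]);rad=.0357
P=lambda t:c+rad*np.array([np.cos(t),np.sin(t)])
y=2.737;X=np.array([np.cos(y),np.sin(y)]);Y=np.array([np.sin(y),-np.cos(y)])
t=.423
def call(n,st):
    global t
    rows=[[round(float((P(t+st*i)-P(t))@a/.15),3) for a in(X,Y)] for i in range(1,n+1)]
    t+=n*st; print('->%.3f'%t,P(t).round(4),rows)
for _ in range(2): call(5,.037)
for _ in range(15): call(5,.02)
E
python3 arc.py
```

```text
->0.608 [ 0.6241 -0.0741] [[0.007, 0.006], [0.013, 0.011], [0.02, 0.017], [0.028, 0.022], [0.035, 0.027]]
->0.793 [ 0.6199 -0.0691] [[0.008, 0.005], [0.015, 0.009], [0.023, 0.013], [0.031, 0.016], [0.039, 0.02]]
->0.893 [ 0.6172 -0.0667] [[0.004, 0.002], [0.009, 0.003], [0.013, 0.005], [0.018, 0.006], [0.023, 0.008]]
->0.993 [ 0.6143 -0.0646] [[0.005, 0.001], [0.009, 0.002], [0.014, 0.003], [0.019, 0.004], [0.023, 0.005]]
->1.093 [ 0.6112 -0.0628] [[0.005, 0.001], [0.009, 0.001], [0.014, 0.002], [0.019, 0.003], [0.024, 0.003]]
->1.193 [ 0.608  -0.0613] [[0.005, 0.0], [0.01, 0.001], [0.014, 0.001], [0.019, 0.001], [0.024, 0.001]]
->1.293 [ 0.6046 -0.0602] [[0.005, -0.0], [0.01, -0.0], [0.014, -0.001], [0.019, -0.001], [0.024, -0.002]]
->1.393 [ 0.6011 -0.0594] [[0.005, -0.001], [0.009, -0.001], [0.014, -0.002], [0.019, -0.003], [0.023, -0.004]]
->1.493 [ 0.5976 -0.0589] [[0.005, -0.001], [0.009, -0.002], [0.014, -0.004], [0.018, -0.005], [0.023, -0.007]]
->1.593 [ 0.594  -0.0588] [[0.004, -0.002], [0.009, -0.003], [0.013, -0.005], [0.018, -0.007], [0.022, -0.009]]
->1.693 [ 0.5904 -0.0591] [[0.004, -0.002], [0.009, -0.004], [0.013, -0.006], [0.017, -0.009], [0.021, -0.011]]
->1.793 [ 0.5869 -0.0597] [[0.004, -0.002], [0.008, -0.005], [0.012, -0.008], [0.016, -0.01], [0.02, -0.013]]
->1.893 [ 0.5835 -0.0606] [[0.004, -0.003], [0.008, -0.006], [0.011, -0.009], [0.015, -0.012], [0.019, -0.015]]
->1.993 [ 0.5802 -0.0619] [[0.004, -0.003], [0.007, -0.006], [0.01, -0.01], [0.014, -0.013], [0.017, -0.017]]
->2.093 [ 0.577  -0.0636] [[0.003, -0.004], [0.006, -0.007], [0.009, -0.011], [0.012, -0.015], [0.015, -0.018]]
->2.193 [ 0.574  -0.0655] [[0.003, -0.004], [0.006, -0.008], [0.008, -0.012], [0.011, -0.016], [0.013, -0.02]]
->2.293 [ 0.5712 -0.0677] [[0.002, -0.004], [0.005, -0.008], [0.007, -0.012], [0.009, -0.017], [0.011, -0.021]]
```

Emit:
{"op": "play_rows", "data": {
  "series": [
    [0.007, 0.006, -0.004, 0, 0, 0],
    [0.013, 0.011, -0.004, 0, 0, 0],
    [0.02, 0.017, -0.004, 0, 0, 0],
    [0.028, 0.022, -0.004, 0, 0, 0],
    [0.035, 0.027, -0.004, 0, 0, 0]
  ]
}}

```text
time: 9.95
ee_pos: [0.6239, -0.0752, 0.2507]
eef_rot: [0.203, 0.979, -0.0, 0.001]
ft_force: [2.6, -4.3, 5.1]
width: 0.0119
grip_force: 25.0
```

Emit:
{"op": "play_rows", "data": {
  "series": [
    [0.008, 0.005, 0, 0, 0, 0],
    [0.015, 0.009, 0, 0, 0, 0],
    [0.023, 0.013, 0, 0, 0, 0],
    [0.031, 0.016, 0, 0, 0, 0],
    [0.039, 0.02, 0, 0, 0, 0]
  ]
}}

```text
time: 10.45
ee_pos: [0.6198, -0.0701, 0.2508]
eef_rot: [0.203, 0.979, -0.0, 0.001]
ft_force: [3.1, -4.2, 3.7]
width: 0.0118
grip_force: 25.0
```

Next is the slow search, with slightly more press.

Emit:
{"op": "play_rows", "data": {
  "series": [
    [0.004, 0.002, 0.003, 0, 0, 0],
    [0.009, 0.003, 0.003, 0, 0, 0],
    [0.013, 0.005, 0.003, 0, 0, 0],
    [0.018, 0.006, 0.003, 0, 0, 0],
    [0.023, 0.008, 0.003, 0, 0, 0]
  ]
}}

```text
time: 10.95
ee_pos: [0.6174, -0.0679, 0.2507]
eef_rot: [0.203, 0.979, -0.0, 0.002]
ft_force: [3.2, -5.6, 6.5]
width: 0.0119
grip_force: 25.0
```

Emit:
{"op": "play_rows", "data": {
  "series": [
    [0.005, 0.001, 0, 0, 0, 0],
    [0.009, 0.002, 0, 0, 0, 0],
    [0.014, 0.003, 0, 0, 0, 0],
    [0.019, 0.004, 0, 0, 0, 0],
    [0.023, 0.005, 0, 0, 0, 0]
  ]
}}

```text
time: 11.45
ee_pos: [0.6143, -0.0656, 0.2504]
eef_rot: [0.203, 0.979, -0.0, 0.001]
ft_force: [1.7, -4.5, 4.5]
width: 0.0117
grip_force: 25.0
```

Emit:
{"op": "play_rows", "data": {
  "series": [
    [0.005, 0.001, 0.001, 0, 0, 0],
    [0.009, 0.001, 0.002, 0, 0, 0],
    [0.014, 0.002, 0.002, 0, 0, 0],
    [0.019, 0.003, 0.002, 0, 0, 0],
    [0.024, 0.003, 0.002, 0, 0, 0]
  ]
}}

```text
time: 11.95
ee_pos: [0.6106, -0.0631, 0.249]
eef_rot: [0.202, 0.979, -0.0, -0.0]
ft_force: [2.2, -4.7, -2.8]
width: 0.0122
grip_force: 25.0
```

It dropped 1.7 mm and the press force vanished, so this looks like the hidden hole. I'm following it down gently.

Emit:
{"op": "play_rows", "data": {
  "series": [
    [0, 0, 0.004, 0, 0, 0],
    [0, 0, 0.008, 0, 0, 0],
    [0, 0, 0.012, 0, 0, 0],
    [0, 0, 0.012, 0, 0, 0]
  ]
}}

```text
time: 12.35
ee_pos: [0.6109, -0.0631, 0.2477]
eef_rot: [0.203, 0.979, -0.0, 0.001]
ft_force: [1.5, -4.5, 0.9]
width: 0.0119
grip_force: 25.0
```

Emit:
{"op": "play_rows", "data": {
  "series": [
    [0, 0, 0.008, 0, 0, 0],
    [0, 0, 0.016, 0, 0, 0],
    [0, 0, 0.024, 0, 0, 0],
    [0, 0, 0.032, 0, 0, 0],
    [0, 0, 0.032, 0, 0, 0]
  ]
}}

```text
time: 12.85
ee_pos: [0.611, -0.0633, 0.2429]
eef_rot: [0.203, 0.979, -0.0, 0.001]
ft_force: [3.0, -6.5, 1.2]
width: 0.0116
grip_force: 25.0
```

Emit:
{"op": "play_rows", "data": {
  "series": [
    [-0.002, -0.002, 0.01, 0, 0, 0],
    [-0.002, -0.002, 0.02, 0, 0, 0],
    [-0.002, -0.002, 0.03, 0, 0, 0],
    [-0.002, -0.002, 0.04, 0, 0, 0],
    [-0.002, -0.002, 0.05, 0, 0, 0]
  ]
}}

```text
time: 13.35
ee_pos: [0.6112, -0.0635, 0.2354]
eef_rot: [0.202, 0.979, -0.0, 0.001]
ft_force: [1.1, -5.5, 2.2]
width: 0.0116
grip_force: 25.0
```

Emit:
{"op": "play_rows", "data": {
  "series": [
    [0, -0.002, 0.005, 0, 0, 0],
    [0, -0.002, 0.01, 0, 0, 0],
    [0, -0.002, 0.014, 0, 0, 0],
    [0, -0.002, 0.014, 0, 0, 0]
  ]
}}

```text
time: 13.75
ee_pos: [0.6111, -0.0636, 0.2334]
eef_rot: [0.202, 0.979, 0.0, 0.001]
ft_force: [2.1, -4.5, 2.0]
width: 0.0117
grip_force: 25.0
```

Emit:
{"op": "play_rows", "data": {
  "series": [
    [0, -0.001, 0.003, 0, 0, 0],
    [0, -0.001, 0.006, 0, 0, 0],
    [0, -0.001, 0.006, 0, 0, 0]
  ]
}}

```text
time: 14.05
ee_pos: [0.6111, -0.0638, 0.2333]
eef_rot: [0.202, 0.979, 0.0, 0.001]
ft_force: [0.9, -4.3, 9.6]
width: 0.0116
grip_force: 25.0
```

Emit:
{"op": "play_rows", "data": {
  "series": [
    [0, -0.001, 0.003, 0, 0, 0],
    [0, -0.001, 0.005, 0, 0, 0],
    [0, -0.001, 0.005, 0, 0, 0]
  ]
}}

```text
time: 14.35
ee_pos: [0.6112, -0.0638, 0.2332]
eef_rot: [0.202, 0.979, 0.001, 0.001]
ft_force: [-2.4, -2.9, 14.6]
width: 0.0119
grip_force: 25.0
```

It's seated: a firm stop at 0.2332, exactly the expected depth. I'm relaxing the force and releasing.

Emit:
{"op": "play_rows", "data": {
  "series": [
    [0, 0, -0.006, 0, 0, 0],
    [0, 0, -0.009, 0, 0, 0],
    [0, 0, -0.009, 0, 0, 0]
  ]
}}

```text
time: 14.65
ee_pos: [0.6111, -0.0637, 0.2334]
eef_rot: [0.202, 0.979, 0.0, 0.001]
ft_force: [3.0, -4.1, 5.0]
width: 0.0114
grip_force: 25.0
```

Emit:
{"op": "play_rows", "data": {
  "series": [
    [0, 0, 0, 0, 0, 0],
    [0, 0, 0, 0, 0, 0],
    [0, 0, 0, 0, 0, 0],
    [0, 0, 0, 0, 0, 0],
    [0, 0, 0, 0, 0, 0]
  ],
  "fingers": 0
}}

```text
time: 15.15
ee_pos: [0.6105, -0.0636, 0.2326]
eef_rot: [0.202, 0.979, 0.0, -0.0]
ft_force: [1.0, 0.5, -0.2]
width: 0.0407
grip_force: 0.0
```

Emit:
{"op": "play_rows", "data": {
  "series": [
    [0, 0, -0.05, 0, 0, 0],
    [0, 0, -0.2, 0, 0, 0],
    [0, 0, -0.45, 0, 0, 0],
    [0, 0, -0.7, 0, 0, 0],
    [0, 0, -0.95, 0, 0, 0]
  ]
}}

```text
time: 15.65
ee_pos: [0.6103, -0.0639, 0.3774]
eef_rot: [0.203, 0.979, 0.0, 0.0]
ft_force: [0.0, -0.5, -0.3]
width: 0.0436
grip_force: 0.0
```

Emit:
{"op": "play_rows", "data": {
  "series": [
    [0.2, 0.1, 0, 0, 0, 0],
    [0.45, 0.25, 0, 0, 0, 0],
    [0.7, 0.4, 0, 0, 0, 0],
    [0.9, 0.5, 0, 0, 0, 0],
    [0.9, 0.5, 0, 0, 0, 0]
  ]
}}

```text
time: 16.15
ee_pos: [0.5143, 0.0625, 0.3761]
eef_rot: [0.199, 0.98, 0.001, -0.0]
ft_force: [-0.4, -0.3, 0.0]
width: 0.0436
grip_force: 0.0
```

```bash
python3 -c "
from h import *
a=vision.camera('scene')
c=lambda im,x,y:cv2.resize(im[y:y+60,x:x+80],(640,480),interpolation=cv2.INTER_CUBIC)
cv2.imwrite('pics/e.png',c(a,140,150)); cv2.imwrite('pics/e_full.png',a)
print(proj('scene',[[.6111,-.0638,.0755],[.6111,-.0638,.0425]]))"
```

```text
[[186.46009286 179.19378891]
 [189.28584837 191.32050386]]
```

View pics/e.png

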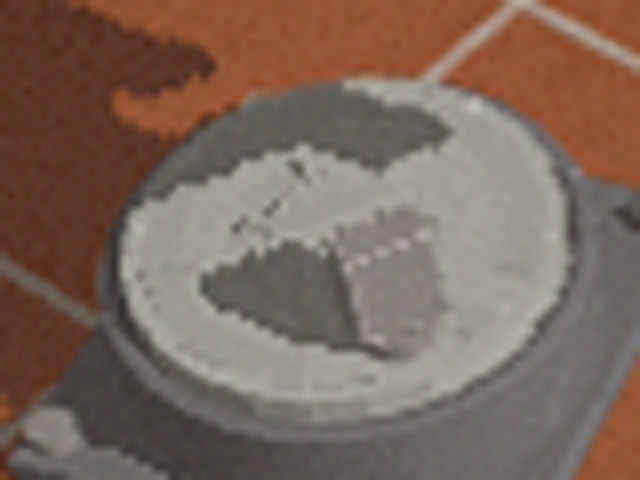

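View pics/e_full.png

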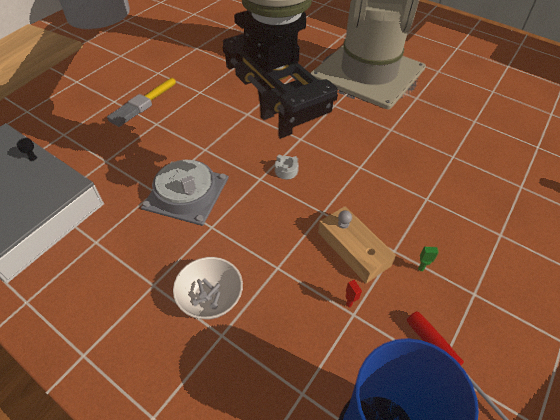

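The pin stands upright with its stop on the collar and tab at scene (188,182). The bowl, coupling, knob pin and look-alikes haven't moved, and the gripper is clear.

```bash
python3 -c "
from bench import job
print(job.close_job())"
```

```text
the job is handed in; nothing more can be done
None
```

The collar is locked and the job is handed in at about 16 s: the flat-tab pin went fully home in the hidden hole with its stop on the collar, I let go of it, and the highest contact force read was about 15 N.

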